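# Ready the dowel tin: hang up the scoop, fit the double lid, lift off its cap

### The job

Take the scoop out of the dowel tin and hang it by its wire handle on the hook of the little wooden stand. Then pick up the double lid in one piece, lower it onto the tin until the inner lid is fully seated, let go, and lift off the outer cap alone, leaving the inner lid seated and undisturbed. Finish while still holding the cap in the gripper about a hand's width (10 cm) straight above the inner lid, and leave everything else on the bench where it is.

Things in the scene. Friction and masses are not known exactly. Their poses are not given: they have to be found in the camera images.
- tin_mouth (a point): Centre of the open mouth, at rim height, of the round steel tin: 92 mm tall, fixed to the bench, mouth 84 mm inside, wall 3 mm. It is filled with upright dowels, whose ends form a flat floor 24 mm below the rim. z up.
- scoop_mid (a point): Centre of the scoop's cup (on its axis, half-way up): aluminium, 56 mm outside diameter, 62 mm tall, about 0.12 kg. It starts upright on the dowels in the tin, its top 38 mm above the rim. Its wire handle is on its own +x side (see scoop), so grip the upper part of the cup across its y direction.
- scoop: The whole scoop; origin at the centre of the cup's underside, z up. Handle: a flat upright rectangular frame of 7 mm wire, 48 mm wide along y, 85 mm along +x from the cup's axis, from 6 to 88 mm above the origin (wire centre lines), joined to the cup by two wires 36 mm above the origin.
- scoop_bar (a point): Middle of the handle's level top bar (along the scoop's y, 7 mm thick): 85 mm along the scoop's own +x and 57 mm above the cup's centre. This bar goes over the hook. Axes as the scoop's.
- hook_seat (a point): Seat of the hook, 163 mm above the bench: the hung bar's centre comes about 6 mm above this point. Hook: 8 mm rod along its own x, which points from the tip (robot's side) back to the stand. The upturned tip ends 20 mm above and 24 mm in front (-x). Bring the bar in over the tip along +x, scoop's x along the hook's x, then lower it. The bar has about 30 mm between tip and uprights.
- rack: The fixed wooden hook stand, 194 mm tall; origin on the bench 85 mm in front (-x) of the hook's seat, below where the hung cup comes; axes as the hook's. The front faces of its two uprights (18 mm wide, centred 28 mm to either side) are 16 mm behind the seat; the hung handle leans on them. Foot 130 mm wide, 14 mm thick, from 4 mm in front of the seat to 96 mm behind it.
- inner_collar (a point): Centre of the inner lid's square grip collar, 54 x 54 mm (flat faces across its own x and y), 28 mm high. Gripping the collar across two opposite faces, fingers above the flange, lifts both lids together, the cap riding loose on top. With the flange resting on the tin's rim this point is 19 mm above the tin's mouth. z up.
- inner_lid: The whole inner lid, wooden, round but for its collar, about 0.18 kg, loose, starts standing on the bench; origin at the centre of its underside. From the origin up: plug 76 mm across, 0 to 16 mm; flange 96 mm across, 16 to 21 mm; square collar 54 mm wide, 21 to 49 mm; neck 36 mm across, 49 to 75 mm, inside the cap.
- cap_mid (a point): Centre of the outer lid (cap): plain aluminium, 46 mm outside diameter, 34 mm tall, about 0.07 kg, closed on top, loose over the inner lid's neck with 2 mm play all round. Its lower edge rests on the collar, this point 31 mm above the collar's centre. Gripping its sides above the collar lifts the cap only.
- cap: The whole cap; origin at the centre of its lower edge.
- glue: white glue bottle, 56 mm across, 150 mm tall, standing, a bystander; origin at the centre of its underside.
- tape: roll of paper tape, 90 mm across, 25 mm high, lying flat, a bystander; origin at the centre of its underside.
- offcut: wooden offcut, 160 x 35 x 18 mm, a bystander; origin at the centre of its underside.
- screwbox: cardboard box of screws, 90 x 60 x 45 mm, a bystander; origin at the centre of its underside.
- driver: screwdriver lying down, a bystander; origin at the centre of its underside.
- hammer: hammer lying down, a bystander; origin at the centre of its underside.
- jar: glass jar with a steel cap, 60 mm across, 70 mm tall, a bystander; origin at the centre of its underside.
Things that resemble listed ones, but are neither listed nor needed, are in the scene too. What is shaped like the inner_lid but pink or yellow is not meant.

How it is judged:
On the way, in this order (a step that is already met when the one before it is completed fails the run):
1. the scoop hangs by its handle's bar on the hook, let go (z of scoop_bar in the frame of hook_seat between -0.008 and 0.012 m and x of scoop_bar in the frame of hook_seat between -0.022 and 0.018 m and y of scoop_bar in the frame of hook_seat between -0.025 and 0.025 m and contact force between scoop and rack above 0.3 N and contact force between scoop and the fingers below 0.05 N and linear speed of scoop below 0.05 m/s and angle between scoop_mid's own z axis and vertical below 0.6 rad), for 0.2 s.
2. both lids, nested, are seated on the tin and let go (horizontal distance between inner_collar and tin_mouth below 0.006 m and z of inner_collar in the frame of tin_mouth between 0.016 and 0.022 m and angle between inner_collar's own z axis and vertical below 0.05 rad and z of cap_mid in the frame of inner_collar below 0.034 m and horizontal distance between cap_mid and inner_collar below 0.006 m and linear speed of inner_lid below 0.02 m/s and contact force between inner_lid and the arm below 0.05 N and contact force between each of inner_lid, cap and the fingers below 0.05 N), for 0.2 s.
At the end, for the whole second after the job is handed in: Scoop at rest on the hook by its bar, untouched. Inner lid still and untouched on the tin: within 6 mm of centre, 3 mm of seated height, 0.05 rad of level. Cap gripped and still, at least 60 mm above its nested place, within 50 mm of the inner lid's axis, touching nothing else (all of step 1 and horizontal distance between inner_collar and tin_mouth below 0.006 m and z of inner_collar in the frame of tin_mouth between 0.016 and 0.022 m and angle between inner_collar's own z axis and vertical below 0.05 rad and linear speed of inner_lid below 0.02 m/s and contact force between inner_lid and the arm below 0.05 N and contact force between inner_lid and the fingers below 0.05 N and z of cap_mid in the frame of inner_collar above 0.091 m and horizontal distance between cap_mid and inner_collar below 0.05 m and contact force between cap and the fingers above 1 N and contact force between cap and inner_lid below 0.02 N and linear speed of cap below 0.05 m/s); the arm keeps its last pose, push and grip.
It fails at once if the cap is parted from the inner lid while the inner lid is not seated on the tin ((z of cap_mid in the frame of inner_collar above 0.046 m or distance between cap_mid and inner_collar above 0.04 m) and not (horizontal distance between inner_collar and tin_mouth below 0.006 m and z of inner_collar in the frame of tin_mouth between 0.016 and 0.022 m and angle between inner_collar's own z axis and vertical below 0.05 rad)).
It fails at once if the inner lid is pulled up by the cap, over the tin (horizontal distance between inner_collar and tin_mouth below 0.03 m and z of inner_collar in the frame of tin_mouth above 0.026 m and contact force between cap and the fingers above 1 N and contact force between inner_lid and the fingers below 0.05 N).
It fails at once if the lids are dropped onto the tin instead of lowered (horizontal distance between inner_collar and tin_mouth below 0.06 m and z of inner_collar in the frame of tin_mouth above 0.026 m and contact force between inner_lid and the fingers below 0.01 N and linear speed of inner_lid above 0.3 m/s).
It fails at once if a bystander is shifted by more than 30 mm (distance of any of glue, tape, offcut, screwbox, driver, hammer, jar from where it was at the start of the episode above 0.03 m).
It also fails if it takes over 67 s, if anything falls off the work surface, if the arm or the gripper's body presses on something with over 40 N, if the wrist force passes 120 N, or if a joint passes its speed limit or range.

### The arm

A 6-joint arm with a two-finger parallel gripper is mounted at the origin on the work surface. World frame = base frame: x ahead of the robot, y to its left, z up, the work surface at z = 0. Lengths are in m, angles in rad, forces in N, time in s.
With the tool pointing down it reaches from about 0.35 to 0.8 m from the base axis. Payload 7.3 kg.
Tool frame: the origin (TCP) lies at the very end of the fingers, on their centre line; the grasp point (between the pads) lies 19 mm behind it (manip.grasp_offset is the distance from the TCP to the grasp point, in m); z points along the fingers, y is the line along which they close (so a half turn about z gives the same grasp; the last joint's range is limited). The gripper opens to 85 mm and grips with 20 to 120 N. Pads are 22 mm wide; open, the fingers measure 114 mm over their backs; the gripper's body (76 mm by 85 mm) begins 54 mm behind the grasp point. The pads swing forward as they close: fully open they stand 13 mm farther back than shut.
Start: joints at [-1.338, 0.342, 1.524, -0, 1.275, -0.146], TCP at [0.194, -0.488, 0.231] pointing down, gripper open.
Joint ranges: [-2.53, 2.53], [-0.77, 2.02], [0.04, 2.7], [-1, 4.14], [0.28, 2.66], [-3.11, 3.11]. Speed limits (rad/s): [2.57, 2.57, 3.14, 3.14, 3.14, 3.14].

### API

Orientations are given as a 3x3 rotation matrix whose columns are the frame's x, y, z axes.
In Python, from station import manip gives the robot as it stands.
- The arm moves only by the tool servo_tool, never from a script. Its argument "commands" is a list of rows, each a list of 3 entries, a list of its own where there are three numbers: the shift along the tool's x, y, z in cm, then the turn, a rotation vector about the tool's x, y, z in rad, then the gripper's target within -1 to 1 (shut at 1, half-way at 0, fully open at -1). A call has 1 to 12 rows; each row shifts and turns the commanded pose from where the row before left it, along the tool's axes as they then stand; what a row does not reach is not made up. A row lasts 1/8 s, in which the tool goes at most 62.5 mm and 10.7 degrees, less where a joint would pass 70% of its speed; a pose out of reach is approached as far as the arm can. A call is refused whole if a number of a shift passes 6.25 or a number of a turn 0.188, either way. A call with a gripper value outside its range is refused whole. The fingers move at their own pace and stop on an object; "squeeze" is the grip in N (left out, the last holds). Time passes only in rows, so rows that do not move let the fingers close. It gives the time, the measured TCP pose, the force, the opening and the grip force at its end, in the units of the state.
- manip.observe(): the state, without advancing time (a new reading comes with each control period).
- manip.read_camera(name): name is "scene" or "top" or "wrist"; returns the picture (400x640x3 uint8, blue, green, red); there is no depth.
- manip.camera_info(name): a dict with "fx", "fy", "cx", "cy" (pixels), "origin" and "orientation" of the camera in the world. Camera axes: x right, y down, z forward; pixel columns grow to the right and rows downward; lengths in m; the calibration is good to about 2 mm. The wrist camera is an equidistant fisheye: a pixel r from the principal point sees the ray r / f radians off the axis. A picture is of the moment at which its call begins: read the wrist's pose just before it. camera_info takes no time and is no camera call; for the wrist camera it gives the pose at the moment of the call.
- manip.job_done(): hands the job in; it is judged then, once.
The state is a dict: "time": time; "qpos": joint angles; "qvel": joint speeds; "joint_torque": joint torques, N m; "eef_pos": TCP position; "tool_rot": TCP orientation; "contact_force": force on the tool from outside, world axes, zero at the start; "torque": the same for the moment, N m; "opening": opening from 0.0 (shut) to 1.0 (fully open); "grip_force": force on a finger pad.
Only numpy, scipy, OpenCV 4.12 (cv2) and the standard library are available. Lean on these libraries where they do the work, as an engineer would, in place of code of your own. Each camera call takes 0.05 s, during which the arm holds its last target. There are 200 camera calls.

## Working session

There is one attempt and no reset: what is moved stays moved. The work goes in short steps, Python scripts to look and compute and a tool call to move; the robot and the scene stay as the last step left them, time stands still between calls to the robot, and variables do not carry over. Pictures are saved under pics/ and viewed, at most 10 in all, crops included, and the job is handed in when it is done.

Besides the shell and the picture viewer there is one more tool, called after "Emit:" as name([rows], argument=value, ...), one row to a line, values as JSON. servo_tool: Moves the arm, as the interface text tells. Its arguments: {"type":"object","properties":{"commands":{"type":"array","items":{"type":"array"}},"squeeze":{"type":"number"}},"required":["commands"]}

```bash
mkdir -p pics
python3 - <<'E'
from station import manip
import cv2,numpy as np
for n in ("scene","top"):
    im=manip.read_camera(n); cv2.imwrite(f"pics/{n}0.png",im); 
    i=manip.camera_info(n); print(n,{k:np.round(v,4).tolist() for k,v in i.items()})
o=manip.observe(); print(o['time'],o['eef_pos'],np.round(o['tool_rot'],3),manip.grasp_offset)
E
```

```text
scene {'fx': 480.1882, 'fy': 480.1882, 'cx': 317.897, 'cy': 200.9802, 'origin': [1.2676, -0.4486, 1.1402], 'orientation': [[0.5037, 0.6599, -0.5575], [0.8638, -0.377, 0.3342], [0.0104, -0.6499, -0.7599]]}
top {'fx': 444.2627, 'fy': 444.2627, 'cx': 322.5021, 'cy': 198.9547, 'origin': [0.3362, -0.0196, 1.4547], 'orientation': [[-0.0161, -0.9912, 0.1317], [-0.9998, 0.0178, 0.0114], [-0.0137, -0.1315, -0.9912]]}
0.1 [ 0.19408647 -0.48739859  0.23067559] [[ 0.929  0.37  -0.   ]
 [ 0.37  -0.929  0.001]
 [ 0.    -0.001 -1.   ]] 0.0187
```

View pics/scene0.png

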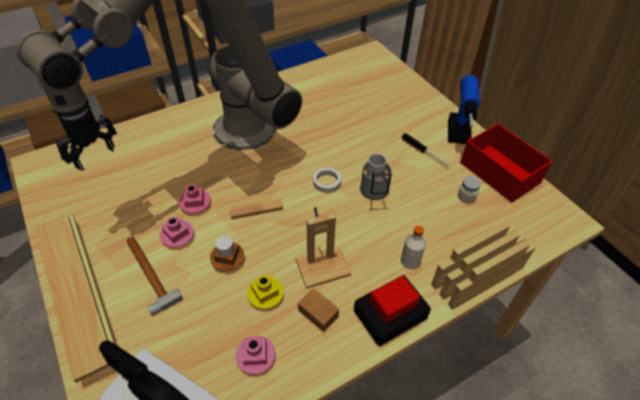

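View pics/top0.png

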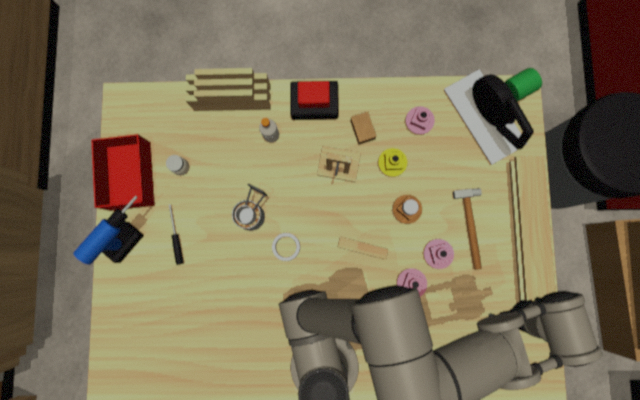

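The scene view shows the tin and scoop at (376,178), the hook stand at (322,255) and the brown lid with its cap at (227,255). In the top view they are at (248,213), (340,165) and (407,208). I'll zoom in on these next.

```bash
cat > h.py <<'E'
from station import manip
import cv2,numpy as np
def ray(cam,u,v):
    i=manip.camera_info(cam); R=np.array(i['orientation']); d=np.array([(u-i['cx'])/i['fx'],(v-i['cy'])/i['fy'],1.])
    return np.array(i['origin']),R@d
def at_z(cam,u,v,z):
    o,d=ray(cam,u,v); return o+d*(z-o[2])/d[2]
def proj(cam,p):
    i=manip.camera_info(cam); q=np.array(i['orientation']).T@(np.array(p)-i['origin'])
    return np.array([i['cx']+i['fx']*q[0]/q[2], i['cy']+i['fy']*q[1]/q[2]])
def projw(p):
    i=manip.camera_info('wrist'); q=np.array(i['orientation']).T@(np.array(p)-i['origin'])
    r=np.hypot(q[0],q[1]); t=np.arctan2(r,q[2])
    return np.array([i['cx']+i['fx']*t*q[0]/r, i['cy']+i['fy']*t*q[1]/r])
def tri(uv_s,uv_t):
    o1,d1=ray('scene',*uv_s);o2,d2=ray('top',*uv_t)
    A=np.stack([d1,-d2],1); s=np.linalg.lstsq(A,o2-o1,rcond=None)[0]
    a=o1+d1*s[0];b=o2+d2*s[1]; return (a+b)/2,np.linalg.norm(a-b)
E
python3 - <<'E'
import cv2,numpy as np
s=cv2.imread('pics/scene0.png');t=cv2.imread('pics/top0.png')
def crop(im,u,v,w,h,k):
    c=cv2.resize(im[v:v+h,u:u+w],None,fx=k,fy=k,interpolation=cv2.INTER_CUBIC)
    for x in range((u+9)//10*10,u+w,10): 
        c[:6 if x%50 else 14,int((x+.5-u)*k)]=(0,0,255)
    for y in range((v+9)//10*10,v+h,10): c[int((y+.5-v)*k),:6 if y%50 else 14]=(0,0,255)
    cv2.putText(c,f"{u},{v}",(20,14),0,.4,(0,0,255)); return c
row1=np.hstack([crop(s,350,145,50,75,5),crop(s,285,200,75,75,5)[:, :300] if 0 else crop(s,290,200,65,75,5),crop(s,205,225,45,75,5)])
row2=np.hstack([crop(t,225,175,50,45+10,5),crop(t,312,140,60,55,5),crop(t,385,185,50,55,5)])
W=max(row1.shape[1],row2.shape[1])
p=lambda r:np.pad(r,((0,0),(0,W-r.shape[1]),(0,0)))
o=np.vstack([p(row1)[:330],p(row2)[:270]]);print(o.shape);cv2.imwrite('pics/crop1.png',o)
E
```

```text
(600, 800, 3)
```

View pics/crop1.png

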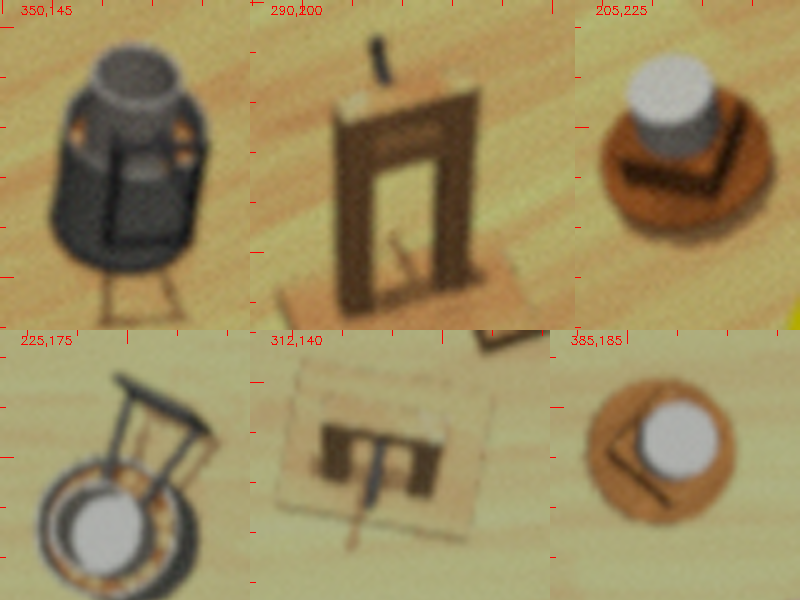

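Crops, in full-image pixels. Scoop rim centre: scene (376.7,159.7), top (245.5,214.5). Handle bar middle: top (257,189.5). Hook tip: scene (315,207.5). Cap top: scene (224,242.5), top (410.5,206.5).

Run:
```python
from h import *
np.set_printoptions(precision=4,suppress=True)
T=lambda x,y,u0,v0,xo,yo:(u0+(x-xo)/5-.5,v0+(y-yo)/5-.5)
print('scoop rim',tri((376.7,159.7),(245.5,214.5)),at_z('scene',376.7,159.7,.13),at_z('top',245.5,214.5,.13))
tt=lambda x,y:T(x,y,225,175,0,330)
a=at_z('top',*tt(115,378),.156);b=at_z('top',*tt(212,432),.156);print('bar',a,b,(a+b)/2,np.linalg.norm(a-b))
print('bar scene ',at_z('scene',*T(115,148,350,145,0,0),.156),at_z('scene',*T(205,145,350,145,0,0),.156))
print('tin top',at_z('top',*tt(105,530),.092),'scene',at_z('scene',*T(136,130,350,145,0,0),.092))
rk=lambda x,y:T(x,y,312,140,250,330)
print('rack top corners',[at_z('top',*rk(x,y),.194) for x,y in((322,424),(441,443))])
print('foot',[at_z('top',*rk(x,y),.014) for x,y in((278,507),(467,541),(492,388))])
print('tip top',at_z('top',*rk(368,500),.183),'scene',at_z('scene',*T(376,42,290,200,250,0),.183))
sk=lambda x,y:T(x,y,290,200,250,0)
print('rack scene top face',[at_z('scene',*sk(x,y),.194) for x,y in((335,112),(480,88))])
print('cap',tri((223.9,242.5),(410.5,206.5)))
lk=lambda x,y:T(x,y,385,185,550,330)
print('flange top',at_z('top',*lk(661,451),.021),'scene',at_z('scene',*T(687,165,205,225,575,0),.021))
print('collar top corner',[at_z('top',*lk(x,y),.049) for x,y in((610,455),(668,505))],[at_z('scene',*T(x,y,205,225,575,0),.049) for x,y in((623,160),(713,183),(742,105))])
```

```text
scoop rim (array([0.4706, 0.23  , 0.1274]), np.float64(0.004530058064378885)) [0.4733 0.2305 0.13  ] [0.4692 0.2275 0.13  ]
bar [0.5572 0.2173 0.156 ] [0.5237 0.1596 0.156 ] [0.5404 0.1885 0.156 ] 0.06669490728685111
bar scene  [0.5357 0.1694 0.156 ] [0.5592 0.2153 0.156 ]
tin top [0.473  0.2346 0.092 ] scene [0.482  0.2293 0.092 ]
rack top corners [array([ 0.6223, -0.0169,  0.194 ]), array([ 0.6097, -0.0855,  0.194 ])]
foot [array([0.6078, 0.0135, 0.014 ]), array([ 0.5828, -0.1104,  0.014 ]), array([ 0.6853, -0.1296,  0.014 ])]
tip top [ 0.5791 -0.0428  0.183 ] scene [ 0.5816 -0.0466  0.183 ]
rack scene top face [array([ 0.6187, -0.0918,  0.194 ]), array([ 0.6417, -0.0208,  0.194 ])]
cap (array([ 0.4904, -0.2768,  0.0789]), np.float64(0.000319233418211839))
flange top [ 0.4899 -0.2752  0.021 ] scene [ 0.4996 -0.2801  0.021 ]
collar top corner [array([ 0.4849, -0.2378,  0.049 ]), array([ 0.4525, -0.2732,  0.049 ])] [array([ 0.4986, -0.3131,  0.049 ]), array([ 0.5365, -0.2768,  0.049 ]), array([ 0.4972, -0.2423,  0.049 ])]
```

```bash
cat >> h.py <<'E'
def plan(xyz,yaw,n=None):
    """straight, rows in tool axes, tool pointing down; tool x at yaw. prints translate-rotate combined constant rows"""
    from scipy.spatial.transform import Rotation as Ro
    o=manip.observe(); p=np.array(o['eef_pos']);R=np.array(o['tool_rot'])
    c,s=np.cos(yaw),np.sin(yaw); Rt=np.array([[c,s,0],[s,-c,0],[0,0,-1.]])
    rv=Ro.from_matrix(R.T@Rt).as_rotvec(); d=np.array(xyz)-p
    n=n or int(max(np.ceil(np.linalg.norm(d)/.055),np.ceil(np.linalg.norm(rv)/.18),1))
    print('t',round(o['time'],2),'pos',p.round(4),'n',n,'shift0(cm)',(R.T@d*100).round(2),'rotvec',rv.round(4))
    for k in range(n):
        Rk=R@Ro.from_rotvec(rv*k/n).as_matrix(); print([list((Rk.T@d/n*100).round(2)),list((rv/n).round(3)),])
E
python3 - <<'E'
from h import *
i=manip.camera_info('wrist'); o=manip.observe(); R=np.array(o['tool_rot'])
print({k:np.round(v,3).tolist() for k,v in i.items()}); print(R.T@(np.array(i['origin'])-o['eef_pos'])); print((R.T@np.array(i['orientation'])).round(3))
plan((.46,-.27,.26),0.785)
E
```

```text
{'fx': 309.707, 'fy': 309.707, 'cx': 318.191, 'cy': 205.382, 'origin': [0.268, -0.457, 0.373], 'orientation': [[0.37, -0.883, -0.288], [-0.929, -0.351, -0.116], [0.001, 0.311, -0.95]]}
[ 0.07957199 -0.00116894 -0.14246058]
[[ 0.    -0.95  -0.311]
 [ 1.    -0.001  0.002]
 [-0.002 -0.311  0.95 ]]
t 0.1 pos [ 0.1941 -0.4874  0.2307] n 7 shift0(cm) [ 32.75 -10.37  -2.91] rotvec [-0.0014 -0.0005 -0.4062]
[[np.float64(4.68), np.float64(-1.48), np.float64(-0.42)], [np.float64(-0.0), np.float64(-0.0), np.float64(-0.058)]]
[[np.float64(4.76), np.float64(-1.21), np.float64(-0.42)], [np.float64(-0.0), np.float64(-0.0), np.float64(-0.058)]]
[[np.float64(4.82), np.float64(-0.93), np.float64(-0.42)], [np.float64(-0.0), np.float64(-0.0), np.float64(-0.058)]]
[[np.float64(4.86), np.float64(-0.65), np.float64(-0.42)], [np.float64(-0.0), np.float64(-0.0), np.float64(-0.058)]]
[[np.float64(4.89), np.float64(-0.37), np.float64(-0.42)], [np.float64(-0.0), np.float64(-0.0), np.float64(-0.058)]]
[[np.float64(4.91), np.float64(-0.08), np.float64(-0.42)], [np.float64(-0.0), np.float64(-0.0), np.float64(-0.058)]]
[[np.float64(4.9), np.float64(0.2), np.float64(-0.42)], [np.float64(-0.0), np.float64(-0.0), np.float64(-0.058)]]
```

Emit:
servo_tool([
  [[4.7, -1.5, -0.4], [0, 0, -0.058], -1],
  [[4.8, -1.2, -0.4], [0, 0, -0.058], -1],
  [[4.8, -0.9, -0.4], [0, 0, -0.058], -1],
  [[4.9, -0.6, -0.4], [0, 0, -0.058], -1],
  [[4.9, -0.4, -0.4], [0, 0, -0.058], -1],
  [[4.9, -0.1, -0.4], [0, 0, -0.058], -1],
  [[4.9, 0.2, -0.4], [0, 0, -0.058], -1],
  [[0, 0, 0], [0, 0, 0], -1],
  [[0, 0, 0], [0, 0, 0], -1],
])

```text
time: 1.23
eef_pos: [0.4603, -0.2702, 0.2588]
tool_rot: [[0.708, 0.707, -0.001], [0.707, -0.708, 0.0], [-0.001, -0.001, -1.0]]
contact_force: [-0.1, -0.2, 0.4]
opening: 1.0
grip_force: 0.0
```

Run:
```python
from h import *
import json
i=manip.camera_info('wrist'); im=manip.read_camera('wrist'); cv2.imwrite('pics/w1.png',im)
json.dump({k:np.array(v).tolist() for k,v in i.items()},open('w1.json','w'))
L=(.492,-.277)
g=[ [L[0]+.048*np.cos(a),L[1]+.048*np.sin(a),.021] for a in np.arange(0,6.28,.2)]
for p in g: u,v=projw(p); cv2.circle(im,(int(u),int(v)),1,(255,0,0),-1)
u,v=projw((*L,.083));cv2.circle(im,(int(u),int(v)),2,(0,0,255),-1)
for a in (0,1.571,3.14,4.71):
    u,v=projw((L[0]+.0382*np.cos(a),L[1]+.0382*np.sin(a),.049));cv2.circle(im,(int(u),int(v)),2,(0,255,0),-1)
cv2.imwrite('pics/w1o.png',im)
plan((.46,.23,.30),-.497)
```

```text
t 1.27 pos [ 0.46   -0.2706  0.2589] n 10 shift0(cm) [ 35.34 -35.47  -4.1 ] rotvec [-3.0000e-04  1.0000e-03  1.2807e+00]
[[np.float64(3.53), np.float64(-3.55), np.float64(-0.41)], [np.float64(-0.0), np.float64(0.0), np.float64(0.128)]]
[[np.float64(3.05), np.float64(-3.97), np.float64(-0.41)], [np.float64(-0.0), np.float64(0.0), np.float64(0.128)]]
[[np.float64(2.52), np.float64(-4.33), np.float64(-0.41)], [np.float64(-0.0), np.float64(0.0), np.float64(0.128)]]
[[np.float64(1.95), np.float64(-4.61), np.float64(-0.41)], [np.float64(-0.0), np.float64(0.0), np.float64(0.128)]]
[[np.float64(1.34), np.float64(-4.82), np.float64(-0.41)], [np.float64(-0.0), np.float64(0.0), np.float64(0.128)]]
[[np.float64(0.71), np.float64(-4.96), np.float64(-0.41)], [np.float64(-0.0), np.float64(0.0), np.float64(0.128)]]
[[np.float64(0.08), np.float64(-5.01), np.float64(-0.41)], [np.float64(-0.0), np.float64(0.0), np.float64(0.128)]]
[[np.float64(-0.56), np.float64(-4.97), np.float64(-0.41)], [np.float64(-0.0), np.float64(0.0), np.float64(0.128)]]
[[np.float64(-1.19), np.float64(-4.86), np.float64(-0.41)], [np.float64(-0.0), np.float64(0.0), np.float64(0.128)]]
[[np.float64(-1.81), np.float64(-4.67), np.float64(-0.41)], [np.float64(-0.0), np.float64(0.0), np.float64(0.128)]]
```

View pics/w1o.png

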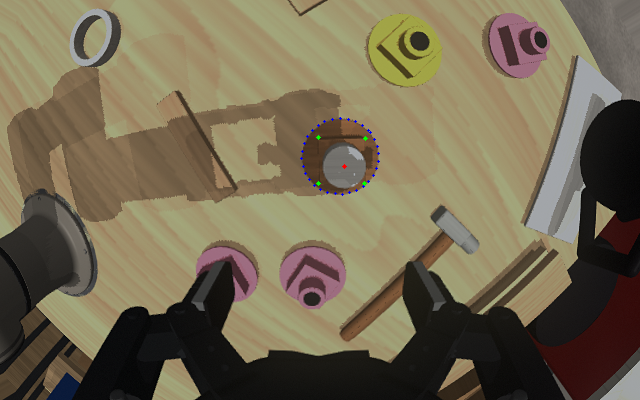

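The overlay fits the lid: flange centre at image (340,157), cap at (344,166), collar faces at about 45°. So the lid is at (0.492,-0.277). Next is the scoop.

Emit:
servo_tool([
  [[3.5, -3.6, -0.4], [0, 0, 0.128], -1],
  [[3.0, -4.0, -0.4], [0, 0, 0.128], -1],
  [[2.5, -4.3, -0.4], [0, 0, 0.128], -1],
  [[2.0, -4.6, -0.4], [0, 0, 0.128], -1],
  [[1.3, -4.8, -0.4], [0, 0, 0.128], -1],
  [[0.7, -5.0, -0.4], [0, 0, 0.128], -1],
  [[0.1, -5.0, -0.4], [0, 0, 0.128], -1],
  [[-0.6, -5.0, -0.4], [0, 0, 0.128], -1],
  [[-1.2, -4.9, -0.4], [0, 0, 0.128], -1],
  [[-1.8, -4.7, -0.4], [0, 0, 0.128], -1],
  [[0, 0, 0], [0, 0, 0], -1],
  [[0, 0, 0], [0, 0, 0], -1],
])

```text
time: 2.78
eef_pos: [0.459, 0.23, 0.2989]
tool_rot: [[0.88, -0.475, -0.001], [-0.475, -0.88, -0.001], [-0.0, 0.001, -1.0]]
contact_force: [0.9, -1.1, -0.9]
opening: 0.998
grip_force: 0.0
```

```bash
cat >> h.py <<'E'
def scoop_pts(c,yaw,z0):
    """c = cup axis xy, z0 = underside height"""
    R=np.array([[np.cos(yaw),-np.sin(yaw)],[np.sin(yaw),np.cos(yaw)]]);c=np.array(c)
    f=lambda x,y,z:(*(c+R@[x,y]),z0+z)
    rim=[f(.028*np.cos(a),.028*np.sin(a),.062) for a in np.arange(0,6.28,.25)]
    bar=[f(.085,y,.088) for y in np.linspace(-.024,.024,9)]
    low=[f(.085,y,.006) for y in np.linspace(-.024,.024,9)]
    return rim,bar,low
def circ(c,r,z): return [(c[0]+r*np.cos(a),c[1]+r*np.sin(a),z) for a in np.arange(0,6.28,.25)]
def draw(im,pts,col,P=projw,k=1):
    for p in pts:
        u,v=P(p); cv2.circle(im,(int(round(u)),int(round(v))),k,col,-1)
def zoom(im,u,v,w,h,k): return cv2.resize(im[v:v+h,u:u+w],None,fx=k,fy=k,interpolation=cv2.INTER_CUBIC)
E
python3 - <<'E'
from h import *
im=manip.read_camera('wrist'); cv2.imwrite('pics/w2.png',im)
r,b,l=scoop_pts((.471,.229),-.497,.068)
draw(im,r,(0,0,255));draw(im,b,(0,255,0));draw(im,l,(255,255,0));draw(im,circ((.474,.232),.045,.092),(255,0,0))
u,v=projw((.471,.229,.13)).astype(int);print(u,v)
cv2.imwrite('pics/w2o.png',zoom(im,u-100,max(v-110,0),200,190,4)[:600])
print(max(v-110,0))
E
```

```text
313 174
64
```

View pics/w2o.png

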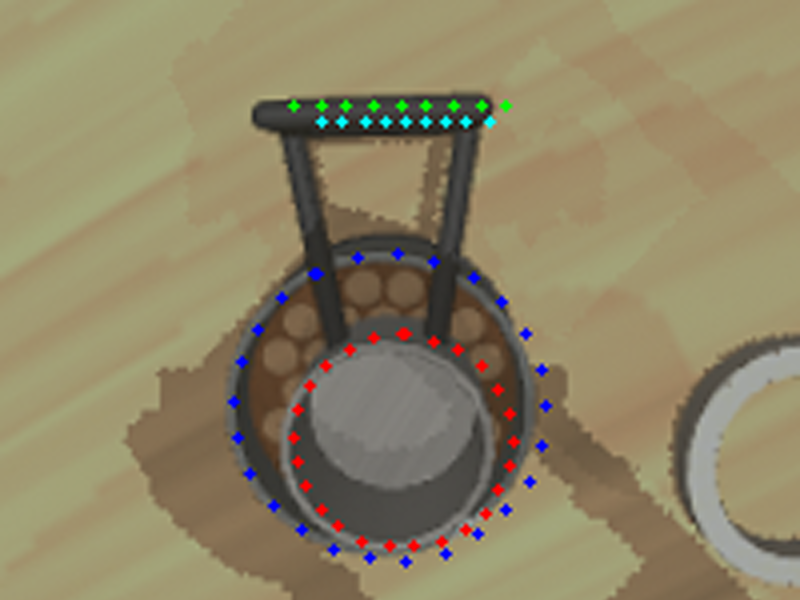

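The wrist view shows the rim ellipse centred at crop (387,446) and the bar at (374,112). Both are slightly left of my prediction, so the scoop is at about (0.472,0.233), yaw -0.476. The tin is at about (0.478,0.233).

Run:
```python
from h import *
im=cv2.imread('pics/w2.png')
r,b,l=scoop_pts((.472,.233),-.476,.068)
draw(im,r,(0,0,255));draw(im,b,(0,255,0));draw(im,l,(255,255,0));draw(im,circ((.478,.233),.045,.092),(255,0,0))
cv2.imwrite('pics/w2p.png',zoom(im,213,64,200,190,3))
plan((.472,.233,.10),-.476,8)
```

```text
t 2.83 pos [0.4591 0.2297 0.299 ] n 8 shift0(cm) [ 0.98 -0.92 19.9 ] rotvec [ 0.0009  0.0001 -0.0204]
[[np.float64(0.12), np.float64(-0.12), np.float64(2.49)], [np.float64(0.0), np.float64(0.0), np.float64(-0.003)]]
[[np.float64(0.12), np.float64(-0.11), np.float64(2.49)], [np.float64(0.0), np.float64(0.0), np.float64(-0.003)]]
[[np.float64(0.12), np.float64(-0.11), np.float64(2.49)], [np.float64(0.0), np.float64(0.0), np.float64(-0.003)]]
[[np.float64(0.12), np.float64(-0.11), np.float64(2.49)], [np.float64(0.0), np.float64(0.0), np.float64(-0.003)]]
[[np.float64(0.12), np.float64(-0.11), np.float64(2.49)], [np.float64(0.0), np.float64(0.0), np.float64(-0.003)]]
[[np.float64(0.12), np.float64(-0.11), np.float64(2.49)], [np.float64(0.0), np.float64(0.0), np.float64(-0.003)]]
[[np.float64(0.12), np.float64(-0.11), np.float64(2.49)], [np.float64(0.0), np.float64(0.0), np.float64(-0.003)]]
[[np.float64(0.12), np.float64(-0.11), np.float64(2.49)], [np.float64(0.0), np.float64(0.0), np.float64(-0.003)]]
```

View pics/w2p.png

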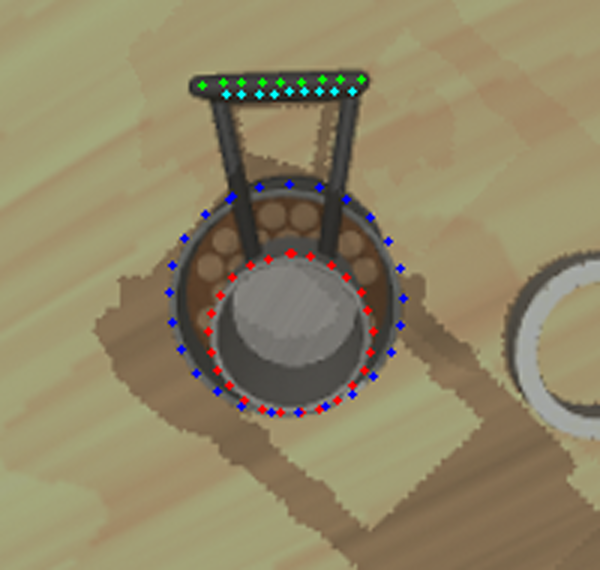

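The overlay now fits the rim, the bar and the tin. Descending and gripping.

Emit:
servo_tool([
  [[1.0, -0.9, 2.5], [0, 0, -0.018], -1],
  [[0, 0, 4.0], [0, 0, 0], -1],
  [[0, 0, 4.0], [0, 0, 0], -1],
  [[0, 0, 4.0], [0, 0, 0], -1],
  [[0, 0, 3.0], [0, 0, 0], -1],
  [[0, 0, 2.4], [0, 0, 0], -1],
  [[0, 0, 0], [0, 0, 0], -1],
  [[0, 0, 0], [0, 0, 0], 1],
  [[0, 0, 0], [0, 0, 0], 1],
  [[0, 0, 0], [0, 0, 0], 1],
  [[0, 0, 0], [0, 0, 0], 1],
  [[0, 0, 0], [0, 0, 0], 1],
], squeeze=80)

```text
time: 4.32
eef_pos: [0.473, 0.2344, 0.1023]
tool_rot: [[0.888, -0.459, 0.003], [-0.459, -0.888, 0.0], [0.003, -0.002, -1.0]]
contact_force: [-0.8, -1.9, 6.2]
opening: 0.637
grip_force: 84.0
```

Emit:
servo_tool([
  [[0, 0, -2], [0, 0, 0], 1],
  [[0, 0, -3], [0, 0, 0], 1],
  [[0, 0, -3], [0, 0, 0], 1],
  [[0, 0, -3], [0, 0, 0], 1],
  [[0, 0, 0], [0, 0, 0], 1],
])

```text
time: 4.95
eef_pos: [0.4733, 0.2349, 0.2132]
tool_rot: [[0.888, -0.459, 0.006], [-0.459, -0.888, 0.002], [0.005, -0.005, -1.0]]
contact_force: [0.2, 0.0, -1.2]
opening: 0.636
grip_force: 84.4
```

Run:
```python
from h import *
plan((.469,-.0235,.212),-.195,6)
```

```text
t 4.95 pos [0.4733 0.2349 0.2132] n 6 shift0(cm) [11.48 23.16  0.07] rotvec [-0.0038 -0.0052 -0.282 ]
[[np.float64(1.91), np.float64(3.86), np.float64(0.01)], [np.float64(-0.001), np.float64(-0.001), np.float64(-0.047)]]
[[np.float64(1.73), np.float64(3.95), np.float64(0.01)], [np.float64(-0.001), np.float64(-0.001), np.float64(-0.047)]]
[[np.float64(1.54), np.float64(4.02), np.float64(0.01)], [np.float64(-0.001), np.float64(-0.001), np.float64(-0.047)]]
[[np.float64(1.35), np.float64(4.09), np.float64(0.02)], [np.float64(-0.001), np.float64(-0.001), np.float64(-0.047)]]
[[np.float64(1.16), np.float64(4.15), np.float64(0.02)], [np.float64(-0.001), np.float64(-0.001), np.float64(-0.047)]]
[[np.float64(0.96), np.float64(4.2), np.float64(0.02)], [np.float64(-0.001), np.float64(-0.001), np.float64(-0.047)]]
```

Emit:
servo_tool([
  [[1.9, 3.9, 0], [0, 0, -0.047], 1],
  [[1.7, 3.9, 0], [0, 0, -0.047], 1],
  [[1.5, 4.0, 0], [0, 0, -0.047], 1],
  [[1.4, 4.1, 0], [0, 0, -0.047], 1],
  [[1.2, 4.2, 0], [0, 0, -0.047], 1],
  [[1.0, 4.2, 0], [0, 0, -0.047], 1],
  [[0, 0, 0], [0, 0, 0], 1],
  [[0, 0, 0], [0, 0, 0], 1],
  [[0, 0, 0], [0, 0, 0], 1],
])

```text
time: 6.08
eef_pos: [0.4678, -0.0233, 0.21]
tool_rot: [[0.981, -0.193, -0.0], [-0.193, -0.981, 0.0], [-0.0, -0.0, -1.0]]
contact_force: [-0.2, 0.3, -1.1]
opening: 0.637
grip_force: 84.6
```

Run:
```python
from h import *
o=manip.observe();p=o['eef_pos'];R=np.array(o['tool_rot']);yaw=np.arctan2(R[1,0],R[0,0]);print(o['time'],p,yaw)
im=manip.read_camera('wrist'); cv2.imwrite('pics/w3.png',im)
s=np.array([.602,-.049]);ry=-.195;X=np.array([np.cos(ry),np.sin(ry)]);Y=np.array([-X[1],X[0]])
f=lambda x,y,z:(*(s+X*x+Y*y),z)
r,b,l=scoop_pts(p[:2]-.0,yaw,p[2]-.102+.068)
draw(im,r,(0,0,255));draw(im,b,(0,255,0))
draw(im,[f(x,0,.163) for x in np.linspace(-.024,.016,6)],(255,0,255))
draw(im,[f(-.024,0,.183)],(0,0,255),k=2)
draw(im,[f(.016,y,.194) for y in np.linspace(-.037,.037,8)],(255,0,0))
draw(im,[f(-.004,y,.014) for y in np.linspace(-.065,.065,12)],(255,255,0))
cv2.imwrite('pics/w3o.png',zoom(im,160,0,320,240,2.5))
```

```text
6.075 [ 0.46780514 -0.0232685   0.21003739] -0.19408423130168215
```

View pics/w3o.png

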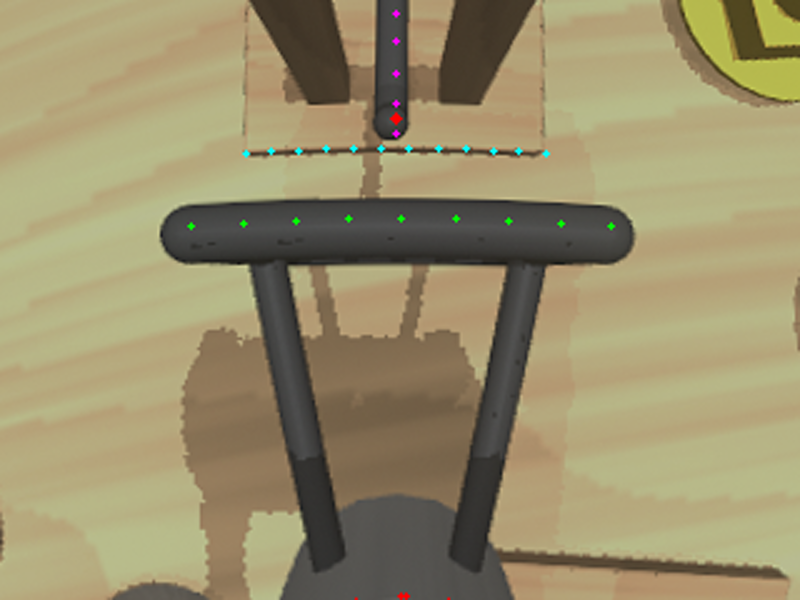

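The picture shows the bar centred at crop (397,233) and the hook tip at (390,125), both about 1 mm from where the model puts them. Next: down to just above tip height, forward, then lower.

Emit:
servo_tool([
  [[0, 0, 2.2], [0, 0, 0], 1],
  [[0, 0, 2.2], [0, 0, 0], 1],
  [[0, 0, 2.0], [0, 0, 0], 1],
  [[0, 0, 0], [0, 0, 0], 1],
  [[1.5, 0, 0], [0, 0, 0], 1],
  [[1.5, 0, 0], [0, 0, 0], 1],
  [[1.5, 0, 0], [0, 0, 0], 1],
  [[1.2, 0, 0], [0, 0, 0], 1],
  [[0, 0, 0], [0, 0, 0], 1],
  [[0, 0, 0], [0, 0, 0], 1],
])

```text
time: 7.38
eef_pos: [0.5234, -0.0351, 0.1464]
tool_rot: [[0.981, -0.194, -0.001], [-0.194, -0.981, 0.0], [-0.001, 0.0, -1.0]]
contact_force: [-0.5, -1.0, -1.4]
opening: 0.633
grip_force: 84.6
```

Emit:
servo_tool([
  [[0, 0, 1.0], [0, 0, 0], 1],
  [[0, 0, 1.0], [0, 0, 0], 1],
  [[0, 0, 0.5], [0, 0, 0], 1],
  [[0, 0, 0], [0, 0, 0], 1],
])

```text
time: 7.88
eef_pos: [0.5235, -0.0353, 0.1207]
tool_rot: [[0.981, -0.194, -0.001], [-0.194, -0.981, 0.0], [-0.001, 0.0, -1.0]]
contact_force: [0.2, -0.3, -1.4]
opening: 0.642
grip_force: 84.6
```

Run:
```python
from h import *
s=manip.read_camera('scene');t=manip.read_camera('top')
cv2.imwrite('pics/s4.png',s);cv2.imwrite('pics/t4.png',t);w=manip.read_camera('wrist');cv2.imwrite('pics/w4.png',w)
a=zoom(s,260,180,100,100,4);b=zoom(w,220,0,100*2,200,2)
cv2.imwrite('pics/c4.png',np.hstack([a,b]))
```

```text
(no output)
```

View pics/c4.png

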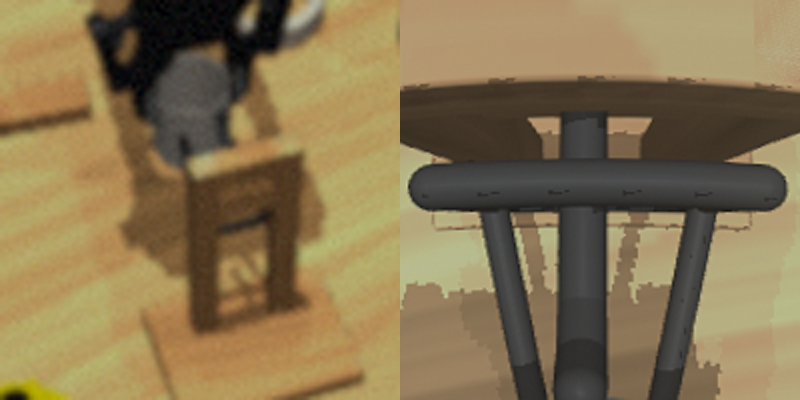

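The bar sits between the tip and the uprights, centred on the rod. Lowering to contact.

Emit:
servo_tool([
  [[0, 0, 0.3], [0, 0, 0], 1],
  [[0, 0, 0.2], [0, 0, 0], 1],
  [[0, 0, 0.1], [0, 0, 0], 1],
  [[0, 0, 0], [0, 0, 0], 1],
])

```text
time: 8.52
eef_pos: [0.5239, -0.0354, 0.1152]
tool_rot: [[0.981, -0.194, -0.0], [-0.194, -0.981, -0.0], [-0.0, 0.0, -1.0]]
contact_force: [0.2, -0.3, -1.0]
opening: 0.639
grip_force: 84.6
```

Emit:
servo_tool([
  [[0, 0, 0.2], [0, 0, 0], 1],
  [[0, 0, 0], [0, 0, 0], 1],
])

```text
time: 8.78
eef_pos: [0.5243, -0.0354, 0.1135]
tool_rot: [[0.981, -0.194, 0.001], [-0.194, -0.981, -0.0], [0.001, 0.0, -1.0]]
contact_force: [0.1, -0.3, 2.0]
opening: 0.637
grip_force: 84.8
```

Contact: the force went from -1 to +2 N. Opening.

Emit:
servo_tool([
  [[0, 0, 0], [0, 0, 0], 0.0],
  [[0, 0, 0], [0, 0, 0], -0.3],
  [[0, 0, 0], [0, 0, 0], -0.6],
  [[0, 0, 0], [0, 0, 0], -1],
  [[0, 0, 0], [0, 0, 0], -1],
  [[0, 0, 0], [0, 0, 0], -1],
  [[0, 0, 0], [0, 0, 0], -1],
], squeeze=20)

```text
time: 9.65
eef_pos: [0.5239, -0.0354, 0.1133]
tool_rot: [[0.981, -0.194, -0.0], [-0.194, -0.981, -0.0], [-0.0, 0.0, -1.0]]
contact_force: [0.5, 0.1, -1.2]
opening: 0.996
grip_force: 0.0
```

Run:
```python
from h import *
w=manip.read_camera('wrist');cv2.imwrite('pics/w5.png',w)
s=manip.read_camera('scene');cv2.imwrite('pics/s5.png',s)
a=zoom(s,260,180,100,100,4);b=zoom(w,120,0,400,400,1)
cv2.imwrite('pics/c5.png',np.hstack([a,b]))
```

```text
(no output)
```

View pics/c5.png

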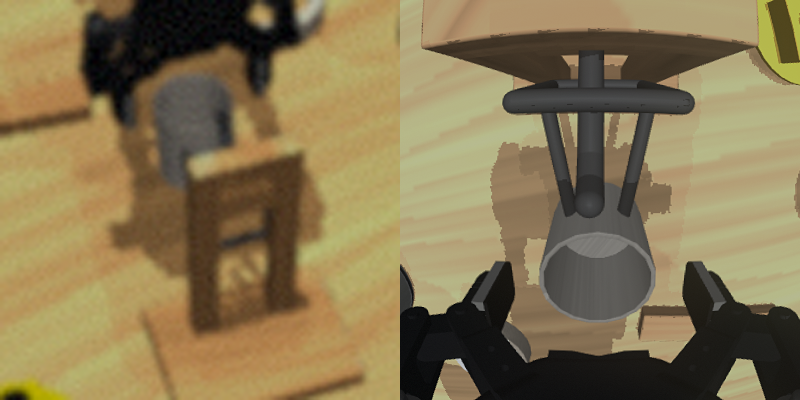

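The scoop hangs on the hook with a slight tilt, clear of the open fingers. I'll retreat upward and look into the now empty tin.

Emit:
servo_tool([
  [[0, 0, -1.5], [0, 0, 0], -1],
  [[0, 0, -3], [0, 0, 0], -1],
  [[0, 0, -4], [0, 0, 0], -1],
  [[0, 0, -4], [0, 0, 0], -1],
  [[0, 0, -3], [0, 0, 0], -1],
  [[-2, 0, 0], [0, 0, 0], -1],
])

```text
time: 10.5
eef_pos: [0.5058, -0.0319, 0.2719]
tool_rot: [[0.981, -0.194, 0.007], [-0.194, -0.981, -0.002], [0.007, 0.0, -1.0]]
contact_force: [-0.9, -0.7, -0.1]
opening: 1.003
grip_force: 0.0
```

Run:
```python
from h import *
plan((.46,.235,.25),-.195)
```

```text
t 10.5 pos [ 0.5058 -0.0319  0.2719] n 5 shift0(cm) [ -9.69 -25.29   2.12] rotvec [ 0.0002 -0.0069 -0.0003]
[[np.float64(-1.94), np.float64(-5.06), np.float64(0.42)], [np.float64(0.0), np.float64(-0.001), np.float64(-0.0)]]
[[np.float64(-1.94), np.float64(-5.06), np.float64(0.43)], [np.float64(0.0), np.float64(-0.001), np.float64(-0.0)]]
[[np.float64(-1.94), np.float64(-5.06), np.float64(0.43)], [np.float64(0.0), np.float64(-0.001), np.float64(-0.0)]]
[[np.float64(-1.94), np.float64(-5.06), np.float64(0.43)], [np.float64(0.0), np.float64(-0.001), np.float64(-0.0)]]
[[np.float64(-1.93), np.float64(-5.06), np.float64(0.43)], [np.float64(0.0), np.float64(-0.001), np.float64(-0.0)]]
```

Emit:
servo_tool([
  [[-1.9, -5.0, 0.4], [0, 0, 0], -1],
  [[-1.9, -5.1, 0.4], [0, 0, 0], -1],
  [[-1.9, -5.1, 0.4], [0, 0, 0], -1],
  [[-1.9, -5.1, 0.4], [0, 0, 0], -1],
  [[-1.9, -5.1, 0.4], [0, 0, 0], -1],
  [[0, 0, 0], [0, 0, 0], -1],
  [[0, 0, 0], [0, 0, 0], -1],
  [[0, 0, 0], [0, 0, 0], -1],
])

```text
time: 11.5
eef_pos: [0.4608, 0.2351, 0.2488]
tool_rot: [[0.981, -0.196, 0.001], [-0.196, -0.981, -0.0], [0.001, 0.0, -1.0]]
contact_force: [0.7, 0.2, -0.5]
opening: 0.996
grip_force: 0.0
```

```bash
cat > fit.py <<'E'
from h import *
import json
from scipy.ndimage import map_coordinates
from scipy.optimize import minimize
def PW(i,P):
    P=np.asarray(P); q=(P-np.array(i['origin']))@np.array(i['orientation'])
    r=np.hypot(q[:,0],q[:,1]);t=np.arctan2(r,q[:,2]); return np.stack([i['cx']+i['fx']*t*q[:,0]/r,i['cy']+i['fy']*t*q[:,1]/r])
def PP(i,P):
    q=(np.asarray(P)-np.array(i['origin']))@np.array(i['orientation'])
    return np.stack([i['cx']+i['fx']*q[:,0]/q[:,2],i['cy']+i['fy']*q[:,1]/q[:,2]])
A=np.linspace(0,2*np.pi,120,endpoint=False)
def ring(i,g,c,r,z,P):
    u=P(i,np.stack([c[0]+r*np.cos(A),c[1]+r*np.sin(A),np.full_like(A,z)],1)); return map_coordinates(g,u[::-1],order=1)
def search(f,c0,w=.008,st=.0005):
    v=np.arange(-w,w+1e-9,st); S=np.array([[f((c0[0]+a,c0[1]+b)) for b in v] for a in v]); k=np.unravel_index(S.argmax(),S.shape)
    return c0[0]+v[k[0]],c0[1]+v[k[1]],S.max()
E
python3 - <<'E'
from fit import *
i=manip.camera_info('wrist');o=manip.observe(); im=manip.read_camera('wrist');cv2.imwrite('pics/w6.png',im)
json.dump({k:np.array(v).tolist() for k,v in i.items()},open('w6.json','w'))
t=manip.read_camera('top');cv2.imwrite('pics/t6.png',t);s=manip.read_camera('scene');cv2.imwrite('pics/s6.png',s)
print(o['eef_pos'])
for name,img,ii,P in(('wrist',im,i,PW),('top',t,manip.camera_info('top'),PP),('scene',s,manip.camera_info('scene'),PP)):
    g=cv2.cvtColor(img,cv2.COLOR_BGR2GRAY).astype(float); sat=cv2.cvtColor(img,cv2.COLOR_BGR2HSV)[...,1].astype(float)
    if name=='wrist': g=cv2.GaussianBlur(g,(0,0),.8)
    print(name,'bright ring',search(lambda c:ring(ii,g,c,.0435,.092,P).mean()-.5*ring(ii,g,c,.0405,.092,P).mean()-.5*ring(ii,g,c,.0465,.092,P).mean(),(.478,.233)),
      'sat',search(lambda c:-ring(ii,sat,c,.0435,.092,P).mean()-ring(ii,sat,c,.0435,.092,P).std(),(.478,.233)))
w=cv2.imread('pics/w1.png');i1=json.load(open('w1.json'));g=cv2.GaussianBlur(cv2.cvtColor(w,cv2.COLOR_BGR2GRAY).astype(float),(0,0),.8);sat=cv2.cvtColor(w,cv2.COLOR_BGR2HSV)[...,1].astype(float)
print('flange',search(lambda c:ring(i1,sat,c,.0465,.021,PW).mean()-ring(i1,sat,c,.0495,.021,PW).mean(),(.492,-.277)),search(lambda c:-ring(i1,g,c,.0465,.021,PW).mean()+ring(i1,g,c,.0495,.021,PW).mean(),(.492,-.277)))
print('cap',search(lambda c:-ring(i1,sat,c,.0215,.083,PW).mean()+ring(i1,sat,c,.0245,.083,PW).mean(),(.492,-.277)))
# tile for view
dr=im.copy();draw(dr,circ((.478,.233),.045,.092),(255,0,0));u,v=projw((.478,.233,.092)).astype(int)
a=zoom(dr,max(u-75,0),max(v-75,0),150,150,2.6)[:390,:390];b=zoom(w,290,105,100,100,3.9)
cv2.imwrite('pics/c6.png',np.hstack([a,b]))
E
```

```text
[0.46075938 0.23505441 0.24877293]
wrist bright ring (np.float64(0.476), np.float64(0.23500000000000001), np.float64(11.750656667129974)) sat (np.float64(0.4765), np.float64(0.23450000000000001), np.float64(-16.3645187004751))
top bright ring (np.float64(0.4765), np.float64(0.23450000000000001), np.float64(4.598864721786406)) sat (np.float64(0.473), np.float64(0.232), np.float64(-58.13805678109022))
scene bright ring (np.float64(0.4755), np.float64(0.23500000000000001), np.float64(2.16364759417894)) sat (np.float64(0.485), np.float64(0.225), np.float64(-64.00839946786921))
flange (np.float64(0.492), np.float64(-0.276), np.float64(43.773406987932745)) (np.float64(0.492), np.float64(-0.276), np.float64(36.828600769454226))
cap (np.float64(0.492), np.float64(-0.2755), np.float64(97.36135641421819))
```

Run:
```python
from fit import *
w=cv2.imread('pics/w1.png');i1=json.load(open('w1.json'));g=cv2.GaussianBlur(cv2.cvtColor(w,cv2.COLOR_BGR2GRAY).astype(float),(0,0),.8)
gm=np.hypot(cv2.Sobel(g,cv2.CV_64F,1,0),cv2.Sobel(g,cv2.CV_64F,0,1))
s=np.linspace(-.026,.026,60);h=.027
def sc(yaw,side):
    a=yaw+side*np.pi/2;R=np.array([[np.cos(a),-np.sin(a)],[np.sin(a),np.cos(a)]])
    best=0
    for d in np.arange(-.002,.0021,.0005):
        P=np.c_[(R@np.stack([np.full_like(s,h+d),s])).T+[.492,-.276],np.full_like(s,.049)]
        best=max(best,map_coordinates(gm,PW(i1,P)[::-1],order=1).mean())
    return best
ys=np.arange(.585,.99,.02)
for k in range(4):
    S=[sc(y,k) for y in ys]; print(k,ys[np.argmax(S)],max(S),np.median(S))
plan((.492,-.276,.15),.785,12)
```

```text
0 0.8250000000000002 86.41354632035019 64.51591185023666
1 0.9850000000000003 22.523879857727074 18.59765061127899
2 0.585 68.01788136802469 57.83183057341702
3 0.9850000000000003 85.97562895814393 64.51332842118184
t 11.65 pos [0.4607 0.2352 0.2485] n 12 shift0(cm) [13.07 49.51  9.86] rotvec [ 2.00e-04 -4.00e-04 -9.82e-01]
[[np.float64(1.09), np.float64(4.13), np.float64(0.82)], [np.float64(0.0), np.float64(-0.0), np.float64(-0.082)]]
[[np.float64(0.75), np.float64(4.2), np.float64(0.82)], [np.float64(0.0), np.float64(-0.0), np.float64(-0.082)]]
[[np.float64(0.4), np.float64(4.25), np.float64(0.82)], [np.float64(0.0), np.float64(-0.0), np.float64(-0.082)]]
[[np.float64(0.05), np.float64(4.27), np.float64(0.82)], [np.float64(0.0), np.float64(-0.0), np.float64(-0.082)]]
[[np.float64(-0.3), np.float64(4.26), np.float64(0.82)], [np.float64(0.0), np.float64(-0.0), np.float64(-0.082)]]
[[np.float64(-0.64), np.float64(4.22), np.float64(0.82)], [np.float64(0.0), np.float64(-0.0), np.float64(-0.082)]]
[[np.float64(-0.99), np.float64(4.15), np.float64(0.82)], [np.float64(0.0), np.float64(-0.0), np.float64(-0.082)]]
[[np.float64(-1.32), np.float64(4.06), np.float64(0.82)], [np.float64(0.0), np.float64(-0.0), np.float64(-0.082)]]
[[np.float64(-1.65), np.float64(3.94), np.float64(0.82)], [np.float64(0.0), np.float64(-0.0), np.float64(-0.082)]]
[[np.float64(-1.96), np.float64(3.79), np.float64(0.82)], [np.float64(0.0), np.float64(-0.0), np.float64(-0.082)]]
[[np.float64(-2.27), np.float64(3.62), np.float64(0.82)], [np.float64(0.0), np.float64(-0.0), np.float64(-0.082)]]
[[np.float64(-2.56), np.float64(3.42), np.float64(0.82)], [np.float64(0.0), np.float64(-0.0), np.float64(-0.082)]]
```

Emit:
servo_tool([
  [[1.1, 4.1, 0], [0, 0, -0.082], -1],
  [[0.8, 4.2, 0], [0, 0, -0.082], -1],
  [[0.4, 4.3, 0], [0, 0, -0.082], -1],
  [[0.1, 4.3, 0], [0, 0, -0.082], -1],
  [[-0.3, 4.3, 0], [0, 0, -0.082], -1],
  [[-0.6, 4.2, 0], [0, 0, -0.082], -1],
  [[-1.0, 4.2, 0], [0, 0, -0.082], -1],
  [[-1.3, 4.1, 1.5], [0, 0, -0.082], -1],
  [[-1.7, 3.9, 2.0], [0, 0, -0.082], -1],
  [[-2.0, 3.8, 2.0], [0, 0, -0.082], -1],
  [[-2.3, 3.6, 2.0], [0, 0, -0.082], -1],
  [[-2.6, 3.4, 2.0], [0, 0, -0.082], -1],
])

```text
time: 13.15
eef_pos: [0.4927, -0.2791, 0.1528]
tool_rot: [[0.704, 0.71, 0.0], [0.71, -0.704, -0.0], [0.0, 0.0, -1.0]]
contact_force: [1.0, 0.7, -0.4]
opening: 1.001
grip_force: 0.0
```

Emit:
servo_tool([
  [[0, 0, 0], [0, 0, 0], -1],
  [[0, 0, 0], [0, 0, 0], -1],
])

```text
time: 13.4
eef_pos: [0.4928, -0.277, 0.1534]
tool_rot: [[0.706, 0.708, -0.0], [0.708, -0.706, 0.0], [0.0, -0.0, -1.0]]
contact_force: [0.3, 0.7, 0.2]
opening: 1.001
grip_force: 0.0
```

Run:
```python
from fit import *
i=manip.camera_info('wrist'); im=manip.read_camera('wrist');cv2.imwrite('pics/w7.png',im)
json.dump({k:np.array(v).tolist() for k,v in i.items()},open('w7.json','w'))
sat=cv2.cvtColor(im,cv2.COLOR_BGR2HSV)[...,1].astype(float)
print('cap',search(lambda c:-ring(i,sat,c,.0215,.083,PW).mean()+ring(i,sat,c,.0245,.083,PW).mean(),(.492,-.276)))
print('flange',search(lambda c:ring(i,sat,c,.0465,.021,PW).mean()-ring(i,sat,c,.0495,.021,PW).mean(),(.492,-.276)))
L=(.492,-.276)
for y,c in((.785,(0,255,0)),(.825,(255,0,0))):
    pts=[]
    for k in range(4):
        a=y+k*np.pi/2
        for s in np.linspace(-.027,.027,9): pts.append((L[0]+.027*np.cos(a)-s*np.sin(a),L[1]+.027*np.sin(a)+s*np.cos(a),.049))
    draw(im,pts,c)
draw(im,circ(L,.048,.021),(255,255,0))
u,v=projw((*L,.049)).astype(int);print(u,v)
cv2.imwrite('pics/c7.png',zoom(im,u-100,v-75,200,150,4))
plan((.492,-.276,.0245),.80,7)
```

```text
cap (np.float64(0.4925), np.float64(-0.2755), np.float64(67.42820422240638))
flange (np.float64(0.492), np.float64(-0.276), np.float64(35.075653104313034))
317 204
t 13.45 pos [ 0.4931 -0.2765  0.1538] n 7 shift0(cm) [-0.05 -0.12 12.93] rotvec [ 0.0004 -0.0002 -0.0119]
[[np.float64(-0.01), np.float64(-0.02), np.float64(1.85)], [np.float64(0.0), np.float64(-0.0), np.float64(-0.002)]]
[[np.float64(-0.01), np.float64(-0.02), np.float64(1.85)], [np.float64(0.0), np.float64(-0.0), np.float64(-0.002)]]
[[np.float64(-0.01), np.float64(-0.02), np.float64(1.85)], [np.float64(0.0), np.float64(-0.0), np.float64(-0.002)]]
[[np.float64(-0.01), np.float64(-0.02), np.float64(1.85)], [np.float64(0.0), np.float64(-0.0), np.float64(-0.002)]]
[[np.float64(-0.01), np.float64(-0.02), np.float64(1.85)], [np.float64(0.0), np.float64(-0.0), np.float64(-0.002)]]
[[np.float64(-0.01), np.float64(-0.02), np.float64(1.85)], [np.float64(0.0), np.float64(-0.0), np.float64(-0.002)]]
[[np.float64(-0.01), np.float64(-0.02), np.float64(1.85)], [np.float64(0.0), np.float64(-0.0), np.float64(-0.002)]]
```

View pics/c7.png

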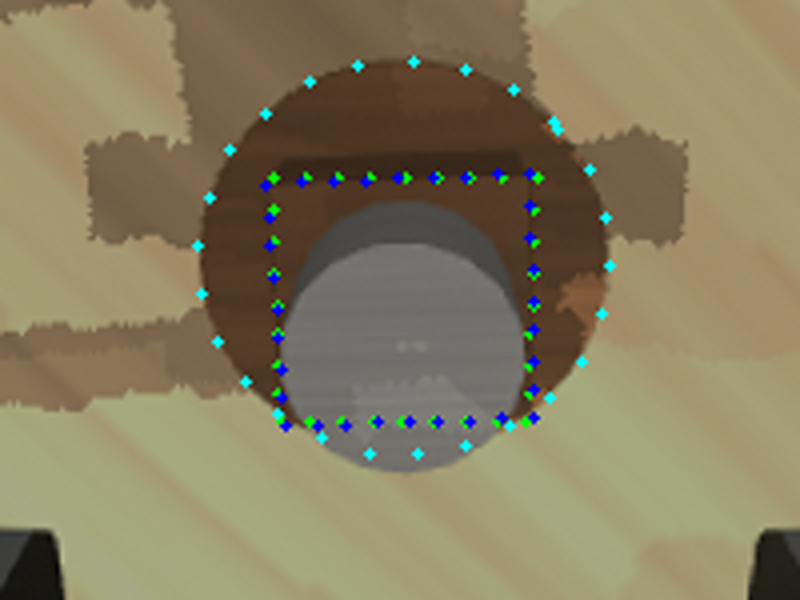

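The model fits: flange and cap are on centre and the collar yaw is about 0.82. Descending and gripping the collar.

Emit:
servo_tool([
  [[-0.1, -0.1, 3.0], [0, 0, -0.03], -1],
  [[0, 0, 3.0], [0, 0, 0], -1],
  [[0, 0, 3.0], [0, 0, 0], -1],
  [[0, 0, 2.2], [0, 0, 0], -1],
  [[0, 0, 1.5], [0, 0, 0], -1],
  [[0, 0, 0], [0, 0, 0], -1],
  [[0, 0, 0], [0, 0, 0], 0],
  [[0, 0, 0], [0, 0, 0], 1],
  [[0, 0, 0], [0, 0, 0], 1],
  [[0, 0, 0], [0, 0, 0], 1],
  [[0, 0, 0], [0, 0, 0], 1],
], squeeze=60)

```text
time: 14.82
eef_pos: [0.4925, -0.2774, 0.0277]
tool_rot: [[0.683, 0.73, 0.002], [0.73, -0.683, -0.001], [0.0, 0.002, -1.0]]
contact_force: [0.7, 0.3, 5.4]
opening: 0.616
grip_force: 64.8
```

Emit:
servo_tool([
  [[0, 0, -0.5], [0, 0, 0], 1],
  [[0, 0, -1.0], [0, 0, 0], 1],
  [[0, 0, -2.0], [0, 0, 0], 1],
  [[0, 0, -2.5], [0, 0, 0], 1],
  [[0, 0, -3.0], [0, 0, 0], 1],
  [[0, 0, -3.0], [0, 0, 0], 1],
  [[0, 0, -3.0], [0, 0, 0], 1],
  [[0, 0, -3.0], [0, 0, 0], 1],
  [[0, 0, -2.5], [0, 0, 0], 1],
  [[0, 0, -1.5], [0, 0, 0], 1],
  [[0, 0, -0.8], [0, 0, 0], 1],
  [[0, 0, 0], [0, 0, 0], 1],
])

```text
time: 16.32
eef_pos: [0.4917, -0.2769, 0.2542]
tool_rot: [[0.683, 0.73, -0.0], [0.73, -0.683, 0.0], [-0.0, -0.0, -1.0]]
contact_force: [-0.1, -1.0, -2.3]
opening: 0.61
grip_force: 63.8
```

Run:
```python
from fit import *
plan((.476,.235,.255),.82,1)
i=manip.camera_info('wrist'); im=manip.read_camera('wrist');cv2.imwrite('pics/w8.png',im)
o=manip.observe();p=o['eef_pos'];sat=cv2.cvtColor(im,cv2.COLOR_BGR2HSV)[...,1].astype(float)
print(p,'cap',search(lambda c:-ring(i,sat,c,.0215,p[2]+.083-.0277,PW).mean()+ring(i,sat,c,.0245,p[2]+.083-.0277,PW).mean(),p[:2]))
print('flange',search(lambda c:ring(i,sat,c,.0465,p[2]-.0067,PW).mean()-ring(i,sat,c,.0495,p[2]-.0067,PW).mean(),p[:2]))
```

```text
t 16.32 pos [ 0.4917 -0.2769  0.2542] n 1 shift0(cm) [ 36.31 -36.11  -0.08] rotvec [-0.0001  0.0001 -0.0012]
[[np.float64(36.31), np.float64(-36.11), np.float64(-0.08)], [np.float64(-0.0), np.float64(0.0), np.float64(-0.001)]]
[ 0.49148354 -0.27675243  0.25357612] cap (np.float64(0.4994835422158068), np.float64(-0.2697524321983867), np.float64(9.033637728140206))
flange (np.float64(0.4909835422158068), np.float64(-0.2757524321983867), np.float64(29.213476690807326))
```

Emit:
servo_tool([
  [[0.7, -0.7, 0], [0, 0, 0], 1],
  [[1.4, -1.4, 0], [0, 0, 0], 1],
  [[2, -2, 0], [0, 0, 0], 1],
  [[2, -2, 0], [0, 0, 0], 1],
  [[2, -2, 0], [0, 0, 0], 1],
  [[2, -2, 0], [0, 0, 0], 1],
  [[2, -2, 0], [0, 0, 0], 1],
  [[2, -2, 0], [0, 0, 0], 1],
  [[2, -2, 0], [0, 0, 0], 1],
  [[2, -2, 0], [0, 0, 0], 1],
  [[2, -2, 0], [0, 0, 0], 1],
  [[2, -2, 0], [0, 0, 0], 1],
])

```text
time: 17.88
eef_pos: [0.4803, 0.0375, 0.2542]
tool_rot: [[0.683, 0.731, -0.0], [0.731, -0.683, 0.0], [-0.0, -0.0, -1.0]]
contact_force: [0.0, -0.4, -1.6]
opening: 0.618
grip_force: 63.8
```

Emit:
servo_tool([
  [[2, -2, 0], [0, 0, 0], 1],
  [[2, -2, 0], [0, 0, 0], 1],
  [[2, -2, 0], [0, 0, 0], 1],
  [[2, -2, 0], [0, 0, 0], 1],
  [[2, -2, 0], [0, 0, 0], 1],
  [[2, -2, 0], [0, 0, 0], 1],
  [[1.4, -1.4, 0], [0, 0, 0], 1],
  [[0.7, -0.7, 0], [0, 0, 0], 1],
  [[0, 0, 0], [0, 0, 0], 1],
  [[0, 0, 0], [0, 0, 0], 1],
  [[0, 0, 0], [0, 0, 0], 1],
])

```text
time: 19.25
eef_pos: [0.4748, 0.234, 0.2543]
tool_rot: [[0.684, 0.73, 0.0], [0.73, -0.684, -0.0], [-0.0, 0.0, -1.0]]
contact_force: [0.4, -1.2, -2.4]
opening: 0.619
grip_force: 63.8
```

Run:
```python
from fit import *
plan((.4765,.234,.125),.82,1)
i=manip.camera_info('wrist'); im=manip.read_camera('wrist');cv2.imwrite('pics/w9.png',im)
o=manip.observe();p=o['eef_pos'];sat=cv2.cvtColor(im,cv2.COLOR_BGR2HSV)[...,1].astype(float)
print('flange',p,search(lambda c:ring(i,sat,c,.0465,p[2]-.0067,PW).mean()-ring(i,sat,c,.0495,p[2]-.0067,PW).mean(),p[:2]))
```

```text
t 19.25 pos [0.4748 0.234  0.2543] n 1 shift0(cm) [ 0.12  0.12 12.93] rotvec [ 0.0002  0.0001 -0.0023]
[[np.float64(0.12), np.float64(0.12), np.float64(12.93)], [np.float64(0.0), np.float64(0.0), np.float64(-0.002)]]
flange [0.47479863 0.23407571 0.25430279] (np.float64(0.4737986250344864), np.float64(0.23457570981097173), np.float64(25.241747103975698))
```

Emit:
servo_tool([
  [[0.1, 0.1, 1.0], [0, 0, 0], 1],
  [[0, 0, 2.0], [0, 0, 0], 1],
  [[0, 0, 2.5], [0, 0, 0], 1],
  [[0, 0, 2.5], [0, 0, 0], 1],
  [[0, 0, 2.0], [0, 0, 0], 1],
  [[0, 0, 1.8], [0, 0, 0], 1],
  [[0, 0, 1.0], [0, 0, 0], 1],
  [[0, 0, 0], [0, 0, 0], 1],
  [[0, 0, 0], [0, 0, 0], 1],
])

```text
time: 20.42
eef_pos: [0.4765, 0.2349, 0.1269]
tool_rot: [[0.683, 0.73, 0.001], [0.73, -0.683, 0.0], [0.001, 0.001, -1.0]]
contact_force: [0.8, -0.7, -2.0]
opening: 0.623
grip_force: 63.8
```

Emit:
servo_tool([
  [[0, 0, 0.4], [0, 0, 0], 1],
  [[0, 0, 0.4], [0, 0, 0], 1],
  [[0, 0, 0.4], [0, 0, 0], 1],
  [[0, 0, 0], [0, 0, 0], 1],
  [[0, 0, 0], [0, 0, 0], 1],
])

```text
time: 21.05
eef_pos: [0.4761, 0.2348, 0.1143]
tool_rot: [[0.683, 0.73, 0.0], [0.73, -0.683, -0.0], [0.0, 0.0, -1.0]]
contact_force: [0.6, -0.9, -2.8]
opening: 0.614
grip_force: 63.8
```

The plug has entered the mouth with no side force.

Emit:
servo_tool([
  [[0, 0, 0.3], [0, 0, 0], 1],
  [[0, 0, 0.3], [0, 0, 0], 1],
  [[0, 0, 0.2], [0, 0, 0], 1],
  [[0, 0, 0.1], [0, 0, 0], 1],
  [[0, 0, 0], [0, 0, 0], 1],
  [[0, 0, 0], [0, 0, 0], 1],
])

```text
time: 21.8
eef_pos: [0.4761, 0.2348, 0.1053]
tool_rot: [[0.683, 0.73, 0.0], [0.73, -0.683, -0.0], [0.0, 0.0, -1.0]]
contact_force: [-1.2, 0.2, -2.6]
opening: 0.617
grip_force: 63.8
```

Emit:
servo_tool([
  [[0, 0, 0.1], [0, 0, 0], 1],
  [[0, 0, 0.1], [0, 0, 0], 1],
  [[0, 0, 0], [0, 0, 0], 1],
])

```text
time: 22.18
eef_pos: [0.4761, 0.2348, 0.1037]
tool_rot: [[0.683, 0.73, 0.0], [0.73, -0.683, -0.0], [0.0, 0.0, -1.0]]
contact_force: [-1.5, -0.0, 3.0]
opening: 0.617
grip_force: 64.4
```

Contact came at the predicted height of 0.1037, so the lid is seated. Releasing.

Emit:
servo_tool([
  [[0, 0, 0], [0, 0, 0], 0.0],
  [[0, 0, 0], [0, 0, 0], -0.4],
  [[0, 0, 0], [0, 0, 0], -1],
  [[0, 0, 0], [0, 0, 0], -1],
  [[0, 0, 0], [0, 0, 0], -1],
  [[0, 0, 0], [0, 0, 0], -1],
  [[0, 0, 0], [0, 0, 0], -1],
], squeeze=20)

```text
time: 23.05
eef_pos: [0.4761, 0.2348, 0.1032]
tool_rot: [[0.683, 0.73, 0.0], [0.73, -0.683, -0.0], [-0.0, 0.0, -1.0]]
contact_force: [0.6, -0.1, 0.6]
opening: 1.003
grip_force: 0.0
```

Run:
```python
from fit import *
o=manip.observe();print(o['eef_pos'])
i=manip.camera_info('wrist'); im=manip.read_camera('wrist');cv2.imwrite('pics/w10.png',im)
t=manip.read_camera('top');cv2.imwrite('pics/t10.png',t)
sat=cv2.cvtColor(im,cv2.COLOR_BGR2HSV)[...,1].astype(float)
for z in (.092,.097,.102,.107):print('flange',z,search(lambda c:ring(i,sat,c,.0465,z,PW).mean()-ring(i,sat,c,.0495,z,PW).mean(),(.476,.235)))
for z in (.149,.154,.159,.164,.169):print('cap',z,search(lambda c:-ring(i,sat,c,.0215,z,PW).mean()+ring(i,sat,c,.0245,z,PW).mean(),(.476,.235)))
```

```text
[0.47607949 0.23475522 0.10324413]
flange 0.092 (np.float64(0.4745), np.float64(0.2345), np.float64(46.459893995964144))
flange 0.097 (np.float64(0.4755), np.float64(0.2355), np.float64(51.355898658455374))
flange 0.102 (np.float64(0.475), np.float64(0.2375), np.float64(34.44470056252073))
flange 0.107 (np.float64(0.4785), np.float64(0.2355), np.float64(29.377566719247937))
cap 0.149 (np.float64(0.4835), np.float64(0.242), np.float64(45.02222895037951))
cap 0.154 (np.float64(0.478), np.float64(0.2385), np.float64(29.747708390787942))
cap 0.159 (np.float64(0.4775), np.float64(0.238), np.float64(34.49414673658211))
cap 0.164 (np.float64(0.482), np.float64(0.241), np.float64(25.045290031297302))
cap 0.169 (np.float64(0.484), np.float64(0.242), np.float64(21.186735794532844))
```

The lid is seated and centred within 1 mm, with the flange top at 0.097. Rising to the cap and gripping it.

Emit:
servo_tool([
  [[0, -0.1, -1.0], [0, 0, 0], -1],
  [[0, 0, -1.9], [0, 0, 0], -1],
  [[0, 0, 0], [0, 0, 0], -1],
  [[0, 0, 0], [0, 0, 0], -1],
  [[0, 0, 0], [0, 0, 0], 0],
  [[0, 0, 0], [0, 0, 0], 1],
  [[0, 0, 0], [0, 0, 0], 1],
  [[0, 0, 0], [0, 0, 0], 1],
  [[0, 0, 0], [0, 0, 0], 1],
  [[0, 0, 0], [0, 0, 0], 1],
], squeeze=25)

```text
time: 24.4
eef_pos: [0.4753, 0.2354, 0.1322]
tool_rot: [[0.683, 0.73, -0.0], [0.73, -0.683, -0.0], [-0.0, 0.0, -1.0]]
contact_force: [0.7, -0.6, -0.1]
opening: 0.535
grip_force: 25.7
```

Emit:
servo_tool([
  [[0, 0, -0.3], [0, 0, 0], 1],
  [[0, 0, -0.5], [0, 0, 0], 1],
  [[0, 0, -0.6], [0, 0, 0], 1],
  [[0, 0, -0.6], [0, 0, 0], 1],
  [[0, 0, -0.8], [0, 0, 0], 1],
  [[0, 0, -1.2], [0, 0, 0], 1],
  [[0, 0, -1.5], [0, 0, 0], 1],
  [[0, 0, -1.5], [0, 0, 0], 1],
  [[0, 0, -1.5], [0, 0, 0], 1],
  [[0, 0, -1.0], [0, 0, 0], 1],
  [[0, 0, -0.5], [0, 0, 0], 1],
  [[0, 0, 0], [0, 0, 0], 1],
])

```text
time: 25.9
eef_pos: [0.4753, 0.2355, 0.2323]
tool_rot: [[0.683, 0.73, 0.0], [0.73, -0.683, -0.0], [0.0, 0.0, -1.0]]
contact_force: [-0.7, 0.3, -0.6]
opening: 0.539
grip_force: 25.7
```

Emit:
servo_tool([
  [[0, 0, 0], [0, 0, 0], 1],
  [[0, 0, 0], [0, 0, 0], 1],
  [[0, 0, 0], [0, 0, 0], 1],
])

```text
time: 26.28
eef_pos: [0.4752, 0.2354, 0.232]
tool_rot: [[0.683, 0.73, -0.001], [0.73, -0.683, -0.0], [-0.001, -0.0, -1.0]]
contact_force: [0.5, 0.9, -0.3]
opening: 0.539
grip_force: 25.7
```

Run:
```python
from fit import *
i=manip.camera_info('wrist'); im=manip.read_camera('wrist');cv2.imwrite('pics/w11.png',im)
t=manip.read_camera('top');s=manip.read_camera('scene');cv2.imwrite('pics/t11.png',t);cv2.imwrite('pics/s11.png',s)
sat=cv2.cvtColor(im,cv2.COLOR_BGR2HSV)[...,1].astype(float)
for z in (.092,.097,.102):print('flange',z,search(lambda c:ring(i,sat,c,.0465,z,PW).mean()-ring(i,sat,c,.0495,z,PW).mean(),(.476,.235)))
# scoop unchanged? compare scene/top rack regions to earlier frames (s6/t6 after release)
a=cv2.imread('pics/s6.png')[190:285,275:360].astype(int);print('scene rack diff',abs(a-s[190:285,275:360].astype(int)).mean())
```

```text
flange 0.092 (np.float64(0.4755), np.float64(0.235), np.float64(56.881257883913804))
flange 0.097 (np.float64(0.476), np.float64(0.2355), np.float64(55.496563366151726))
flange 0.102 (np.float64(0.4765), np.float64(0.2355), np.float64(39.24126660408257))
scene rack diff 2.8936635706914346
```

```bash
python3 -c "
from station import manip
print(manip.job_done())"
```

```text
the job is handed in; nothing more can be done
None
```

I handed the job in at about 26 s: the scoop hangs on the hook, the inner lid is seated on the tin (within about 1 mm of centre by the wrist camera), and the gripper holds the cap about 10 cm above it; no verdict came back.

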